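# Make up two specimen holders with spacers to the focus height

### The job

Make up the two specimen holders for the microscope, so that both specimens sit in the same focus plane: the round black mount goes in the short holder and the grey tray in the long one, lengthwise between the posts, each centred and lying flat on a stack of steel spacers that brings its top (for the tray, its rim) level with the tops of that holder's two posts. Four spacers are at hand; choose them so that both holders come out right, centre them on the seats under the specimens, and leave the one that is not needed lying where it is. Do not knock over or shift the objective and the vial.

Things in the scene. Friction and masses are not known exactly. Their poses are not given: they have to be found in the camera images.
- holder_short: Fixed aluminium plate 70 (x) by 106 mm (y), top face 10 mm above the worktop. Two steel posts, 12 mm diameter (collar 15 mm wide, 4 mm high), at y = +/-35 mm, 58 mm clear between them; their flat tops, 46 mm above the worktop, are the height datum. Engraved seat on the origin: a circle 42 mm wide. Open for fingers on its +/-x sides. Origin: centre of the underside, z up.
- holder_long: Fixed aluminium plate 70 (x) by 136 mm (y), top face 10 mm above the worktop. Two steel posts, 12 mm diameter (collar 15 mm wide, 4 mm high), at y = +/-48 mm, 84 mm clear between them; their flat tops, 46 mm above the worktop, are the height datum. Engraved seat on the origin: a rectangle 34 x 62 mm, long side along y. Open for fingers on its +/-x sides. Origin: centre of the underside, z up.
- mount: Round black resin mount with a polished section in its upper face, 30.4 mm diameter, 21 mm tall, about 20 g. Origin at the centre of its underside, z up.
- tray: Grey rectangular sample tray with dark foam, 30 mm (its x) by 58 mm (its y), 16 mm tall to the top of its rim, flat underside, about 50 g. Origin at the centre of its underside, z up.
- spacer_5: Dark steel spacer ring with a wide bore (28 mm): the thinnest of the four, 40 mm outside diameter, 5 mm thick, 25 g, lying flat on the worktop. Origin at the centre of its underside, z up.
- spacer_8: Dark steel spacer ring with a 20 mm bore, 40 mm outside diameter, 8 mm thick, 59 g, lying flat on the worktop. Origin at the centre of its underside, z up.
- spacer_12: Dark steel spacer disc with a small 10 mm bore, 40 mm outside diameter, 12 mm thick, 111 g, lying flat on the worktop. Origin at the centre of its underside, z up.
- spacer_15: Dark steel spacer disc without a bore: the thickest of the four, 40 mm outside diameter, 15 mm thick, 148 g, lying flat on the worktop. Origin at the centre of its underside, z up.
- objective: Bystander: white microscope objective standing on end behind the work, 34 mm diameter, 46 mm tall. Origin at the centre of its underside.
- vial: Bystander: small glass vial with a white screw cap, standing at the left of the work, 23 mm diameter, 48 mm tall. Origin at the centre of its underside.
Mind the look-alikes: they are no part of the job. What is shaped like the holder_short but pink is not meant. Leave any green look-alike of the spacer_12 alone.

How it is judged:
By the outcome, as a careful person would: the job done as asked, in the order asked, and still so for the second after the job is handed in, with the robot touching nothing.
It also fails if it takes over 106 s, if anything falls off the work surface, if the arm or the gripper's body presses on something with over 40 N, if the wrist force passes 120 N, or if a joint passes its speed limit or range.

### The arm

A 7-joint arm with a two-finger parallel gripper is mounted at the origin on a cart in front of the work surface, level with it; the furniture and walls round the work are solid. World frame = base frame: x ahead of the robot, y to its left, z up, the work surface at z = 0. Lengths are in m, angles in rad, forces in N, time in s.
With the tool pointing down it reaches from about 0.35 to 0.9 m from the base axis. Payload 19.9 kg.
Tool frame: the origin (TCP) lies between the finger pads; the fingertips stand 19 mm ahead of it and the grasp point (between the pads) is the TCP; z points along the fingers, y is the line along which they close (so a half turn about z gives the same grasp; the last joint's range is limited). The gripper opens to 94 mm and grips with 3 to 60 N. Pads are 16 mm wide; open, the fingers measure 119 mm over their backs; the gripper's body (75 mm by 177 mm) begins 78 mm behind the grasp point.
Start: joints at [1.103, 0.417, -0.01, 1.614, 0.005, 1.111, -0.053], TCP at [0.258, -0.569, 0.224] pointing down, gripper open.
Joint ranges: [-2.81, 2.81], [-0.39, 2.02], [-1.27, 1.25], [0.06, 2.57], [-1.19, 4.33], [0.19, 2], [-2.82, 2.82]. Speed limits (rad/s): [1.89, 1.89, 2.39, 2.39, 3.01, 3.01, 3.01].

### API

Orientations are given as a 3x3 rotation matrix whose columns are the frame's x, y, z axes.
In Python, from rig import robot gives the robot as it stands. Calls block until the motion is done:
- robot.move_ptp(position, orientation): joint-space move of the TCP to a pose.
- robot.move_linear(position, velocity=0.15, frame=None, threshold=None): straight line of the TCP; frame=None keeps the orientation; velocity is the mean speed in m/s. With threshold (N) it stops when the force on the tool has changed by that much, and returns True; else False.
- robot.goto_joints(angles): joint-space move.
- robot.gripper_to(opening): finger opening in m; the grip force is fixed at half the most; returns when the fingers have stopped.
- robot.pause(seconds).
- robot.ik(position, orientation): joint angles nearest the present ones, or None.
- robot.get_state(): the state.
- robot.grab_frame(name): name is "side" or "top" or "wrist"; returns the picture (420x560x3 uint8, red, green, blue); there is no depth.
- robot.camera_info(name): a dict with "fx", "fy", "cx", "cy" (pixels), "dist" ([k1, k2, p1, p2, k3] as OpenCV has them; the pictures are not rectified), "rvec" (rotation vector, rad) and "tvec" (3), from world to camera coordinates, as OpenCV has them. Camera axes: x right, y down, z forward; pixel columns grow to the right and rows downward; lengths in m; the calibration is good to about 2 mm. A picture is of the moment at which its call begins: read the wrist's pose just before it. camera_info takes no time and is no camera call; for the wrist camera it gives the pose at the moment of the call.
A pose or a line that the arm cannot do raises robot.PlanningError and nothing moves.
- robot.sign_off(): hands the job in; it is judged then, once.
The state is a dict: "time": time; "qpos": joint angles; "joint_vel": joint speeds; "effort": joint torques, N m; "ee_pos": TCP position; "tool_rot": TCP orientation; "force": force on the tool from outside, world axes, zero at the start; "moment": the same for the moment, N m; "opening": finger opening in m; "grasp_force": force on a finger pad.
Only numpy, scipy, OpenCV 4.12 (cv2) and the standard library are available. Lean on these libraries where they do the work, as an engineer would, in place of code of your own. Each camera call takes 0.05 s, during which the arm holds its last target. There are 200 camera calls.

## Working session

There is one attempt and no reset: what is moved stays moved. The work goes in short steps, each a Python script; the robot and the scene stay as the last script left them, time stands still between calls to the robot, and variables do not carry over. Pictures are saved under pics/ and viewed, at most 14 in all, crops included, and the job is handed in when it is done.

```bash
ls; mkdir -p pics; cat > h.py <<'E'
import numpy as np, cv2
from rig import robot
def cam(n):
    c=robot.camera_info(n)
    K=np.array([[c["fx"],0,c["cx"]],[0,c["fy"],c["cy"]],[0,0,1.]])
    return K,np.array(c["dist"],float),cv2.Rodrigues(np.array(c["rvec"],float))[0],np.array(c["tvec"],float).ravel()
def ray(c,px,z):
    K,d,R,t=c
    u=cv2.undistortPoints(np.array(px,float).reshape(-1,1,2),K,d).reshape(-1,2)
    w=np.c_[u,np.ones(len(u))]@R
    o=-R.T@t
    return o+w*((z-o[2])/w[:,2])[:,None]
def proj(c,P):
    return cv2.projectPoints(np.array(P,float).reshape(-1,3),cv2.Rodrigues(c[2])[0],c[3],c[0],c[1])[0].reshape(-1,2)
def save(n,f):
    im=robot.grab_frame(n); cv2.imwrite("pics/"+f,im[:,:,::-1]); return im
E
python3 - <<'E'
from h import *
for n in("top","side","wrist"):
    save(n,n+"0.png"); c=cam(n); print(n,-c[2].T@c[3],c[2][2],c[0][0,0])
print(robot.get_state())
E
```

```text
pics
top [ 0.38982746 -0.00748612  1.15563734] [ 0.15417597 -0.01472738 -0.98793364] 470.1274550507046
side [0.54468801 0.89132174 0.62029697] [ 0.01868702 -0.838453   -0.54465344] 458.33096701532344
wrist [ 0.3213486  -0.54045961  0.38518236] [-0.21856819 -0.09872311 -0.97081496] 330.2779930006124
{'time': 0.15, 'qpos': array([ 1.10353658,  0.41784628, -0.01032152,  1.61396377,  0.00470196,
        1.11071458, -0.05297961]), 'joint_vel': array([-0.0003453 , -0.00281708,  0.00143099, -0.00224784,  0.00130886,
       -0.00154643, -0.00035602]), 'effort': array([-7.11187131e-04, -8.51529694e+01,  6.38413467e-01, -4.26137710e+01,
       -4.87569196e-02,  1.71001058e-02, -3.27273108e-05]), 'ee_pos': array([ 0.25803651, -0.56897963,  0.22399335]), 'tool_rot': array([[ 9.10706378e-01,  4.13054114e-01, -4.38479622e-04],
       [ 4.13054341e-01, -9.10706033e-01,  7.95280846e-04],
       [-7.08320117e-05, -9.05383250e-04, -9.99999588e-01]]), 'force': array([-0.01845827,  0.08330795, -0.13029544]), 'moment': array([-0.00802111, -0.04978103,  0.02931716]), 'grasp_force': 0.0, 'opening': 0.09410114454754484}
```

View pics/top0.png

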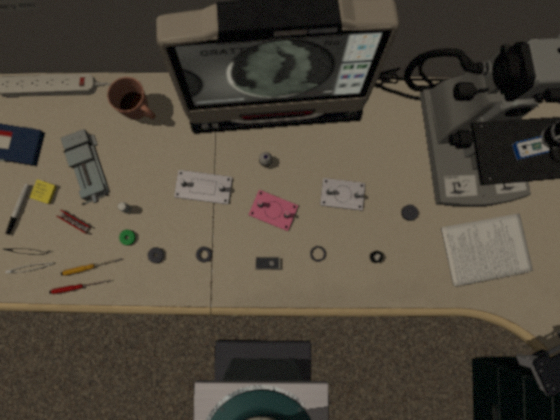

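View pics/side0.png

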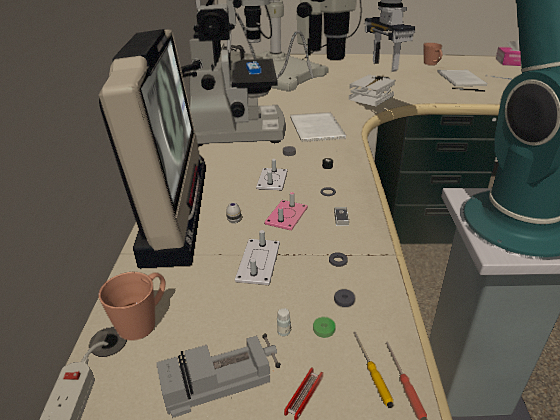

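```bash
python3 - <<'E'
import cv2,numpy as np
a=cv2.imread('pics/top0.png');s=cv2.imread('pics/side0.png')
def c(im,x,y,w,h,k):
    return cv2.resize(im[y:y+h,x:x+w],None,fx=k,fy=k,interpolation=cv2.INTER_CUBIC)
T=np.hstack([c(a,110,225,110,50,3.6),c(a,300,190,130,80,3)[:180, :390]])
T=cv2.convertScaleAbs(np.vstack([T,c(a,170,145,262,135,3)[:,:786]]),alpha=1.6) if False else None
A=c(a,110,140,330,140,2.4)
B=np.hstack([c(a,140,238,80,34,4.9),c(a,300,198,125,34,3.1)[:105] if 0 else c(a,365,200,60,70,2.38)])
B=cv2.resize(B,(A.shape[1],int(B.shape[0]*A.shape[1]/B.shape[1])))
O=cv2.convertScaleAbs(np.vstack([A,B])[:600],alpha=1.8)
cv2.imwrite('pics/crop1.png',O);print(O.shape)
E
```

```text
(583, 792, 3)
```

View pics/crop1.png

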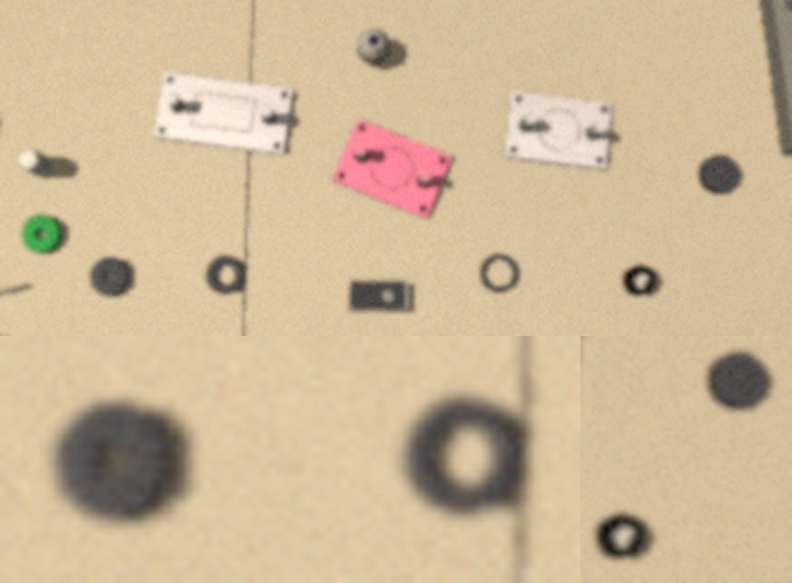

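```bash
cat >> h.py <<'E'
def rot(a):  # tool pointing down, tool x at angle a in world
    c,s=np.cos(a),np.sin(a); return np.array([[c,s,0],[s,-c,0],[0,0,-1.]])
def now(s=""): 
    st=robot.get_state(); print(s,"t=%.1f"%st["time"],np.round(st["ee_pos"],4),"op %.4f gf %.1f"%(st["opening"],st["grasp_force"]),np.round(st["force"],1))
E
python3 - <<'E'
from h import *
c=cam("top")
P=dict(s12=(157,255,.012),s8=(204,254,.008),tray=(267,263,.016),s5=(318,254,.005),mount=(377,257,.021),s15=(410,213,.015),short=(343,194,.01),long=(204,187,.01),pink=(274,210,.01),obj=(265,158,.04),vial=(123,207,.048),green=(128,237,.012),mon=(280,125,.03))
for k,v in P.items(): print(k,np.round(ray(c,v[:2],v[2])[0],3))
x=ray(c,(410,213),.015)[0]
robot.move_ptp(np.array([x[0],x[1],.12]),rot(np.pi/2)); now(); print(robot.get_state()["qpos"].round(2))
save("wrist","w1.png")
# angle options for other end
for n in ("s12","tray","long"):
    p=ray(c,P[n][:2],.1)[0]
    for a in (np.pi/2,-np.pi/2,0,np.pi): 
        q=robot.ik([p[0],p[1],.12],rot(a)); print(n,round(a,1),None if q is None else np.round(q,2))
E
```

```text
s12 [0.452 0.257 0.012]
s8 [0.456 0.143 0.008]
tray [ 0.435 -0.01   0.016]
s5 [ 0.458 -0.135  0.005]
mount [ 0.451 -0.277  0.021]
s15 [ 0.561 -0.364  0.015]
short [ 0.607 -0.198  0.01 ]
long [0.621 0.148 0.01 ]
pink [ 0.565 -0.026  0.01 ]
obj [ 0.689 -0.003  0.04 ]
vial [0.563 0.336 0.048]
green [0.495 0.331 0.012]
mon [ 0.778 -0.039  0.03 ]
 t=1.6 [ 0.5595 -0.3655  0.1204] op 0.0939 gf 0.0 [-0.2  0.4  0. ]
[ 0.75  0.62 -0.31  1.57  0.21  0.98  0.37]
s12 1.6 [-0.06  0.4  -0.59  1.98  0.3   0.84 -0.81]
s12 -1.6 [ 0.3   0.58 -1.08  1.97  0.63  0.97  2.05]
s12 0 [-0.33  0.35 -0.26  1.99  0.12  0.81 -2.23]
s12 3.1 [ 0.14  0.47 -0.85  1.98  0.45  0.89  0.62]
tray 1.6 [ 0.38  0.25 -0.48  2.16  0.17  0.77 -0.21]
tray -1.6 [ 0.88  0.41 -1.08  2.14  0.49  0.86  2.64]
tray 0 [ 0.07  0.23 -0.13  2.17  0.04  0.75 -1.66]
tray 3.1 [ 0.66  0.31 -0.8   2.15  0.31  0.8   1.23]
long 1.6 [ 0.05  0.56 -0.43  1.71  0.28  0.94 -0.49]
long -1.6 [ 0.46  0.8  -1.09  1.69  0.77  1.14  2.29]
long 0 [-0.21  0.52 -0.08  1.72  0.05  0.91 -1.88]
long 3.1 [ 0.27  0.64 -0.74  1.7   0.5   1.    0.91]
```

View pics/w1.png

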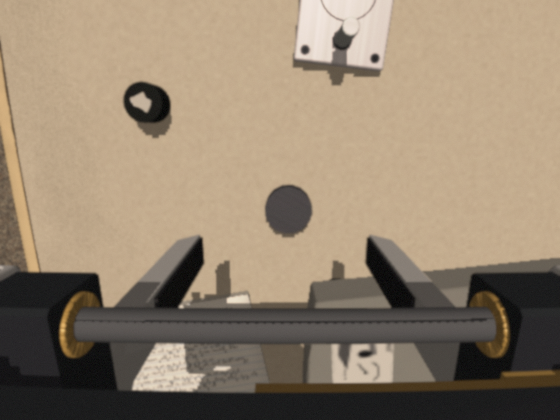

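```bash
cat >> h.py <<'E'
def blob(im,c,guess,h,kind="dark"):
    """centre (world) and minAreaRect of blob nearest to guess; contour cast on mid-height plane h/2"""
    f=im.astype(int); mx=f.max(2); rb=f[:,:,0]-f[:,:,2]
    m=(mx<105)&(rb<15) if kind=="dark" else (mx>105)&(rb<25)
    m=m.astype(np.uint8)*255
    m=cv2.morphologyEx(m,cv2.MORPH_OPEN,np.ones((3,3)))
    cs=[k for k in cv2.findContours(m,cv2.RETR_EXTERNAL,cv2.CHAIN_APPROX_NONE)[0] if cv2.contourArea(k)>200]
    g=proj(c,[*guess,h/2])[0]
    k=min(cs,key=lambda k:np.hypot(*(k.reshape(-1,2).mean(0)-g)))
    k=cv2.convexHull(k)
    W=(ray(c,k.reshape(-1,2),h/2)[:,:2]*1000).astype(np.float32)
    M=cv2.moments(W.reshape(-1,1,2)); r=cv2.minAreaRect(W)
    return np.array([M["m10"]/M["m00"],M["m01"]/M["m00"]])/1000, r, cv2.boundingRect(k)
E
python3 - <<'E'
from h import *
im=cv2.imread("pics/w1.png")[:,:,::-1]; c=cam("wrist")
print(im[208,288],im[228,300],im[232,298],im[118,160],im[105,130],im[60,350],im[108,167])
print(blob(im,c,(.56,-.365),.015)); print(blob(im,c,(.451,-.277),.021))
robot.move_ptp([.607,-.198,.15],rot(np.pi/2)); c=cam("wrist"); im=save("wrist","w2.png"); now()
try: print(blob(im,c,(.607,-.198),.01,"white"))
except Exception as e: print(e)
E
```

```text
[74 70 69] [76 70 69] [120 105  89] [ 9 11 13] [36 33 33] [225 211 199] [16 14 13]
(array([ 0.56291333, -0.36552869]), ((563.003173828125, -365.29010009765625), (40.6151123046875, 37.792659759521484), 89.83279418945312), (266, 186, 45, 47))
(array([ 0.45069683, -0.27708107]), ((450.75299072265625, -276.86151123046875), (29.52760887145996, 34.672183990478516), 84.66124725341797), (125, 83, 44, 40))
 t=2.4 [ 0.6066 -0.1994  0.15  ] op 0.0940 gf 0.0 [-0.8 -0.3 -0.1]
(array([ 0.72519932, -0.26190541]), ((723.4122314453125, -261.49493408203125), (17.624496459960938, 79.4634017944336), 44.713802337646484), (373, 237, 58, 47))
```

View pics/w2.png

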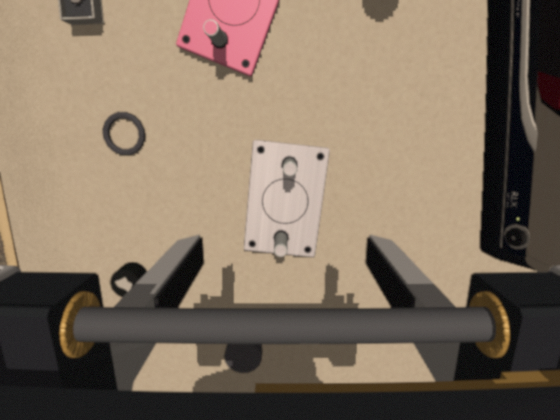

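```bash
sed -i 's/(mx>105)&(rb<25)/(mx>105)\&(mx-f.min(2)<0.2*mx)/' h.py
python3 - <<'E'
from h import *
im=cv2.imread("pics/w2.png")[:,:,::-1]; c=cam("wrist")
b=blob(im,c,(.607,-.198),.01,"white");print(b)
# seat circle check: hand-read centre, post tops
print(ray(c,(285,201),.01),ray(c,[(289,163),(280,250)],.046).mean(0))
g=cv2.cvtColor(im,cv2.COLOR_RGB2GRAY)[140:260,240:335]
cv2.imwrite("pics/c2.png",cv2.resize(g,None,fx=5,fy=5,interpolation=cv2.INTER_CUBIC))
E
```

```text
(array([ 0.6070964 , -0.19924316]), ((607.0584716796875, -200.0791473388672), (110.6819076538086, 70.64285278320312), 83.53460693359375), (244, 140, 85, 117))
[[ 0.60751825 -0.19790342  0.01      ]] [ 0.60689482 -0.19564242  0.046     ]
```

View pics/c2.png

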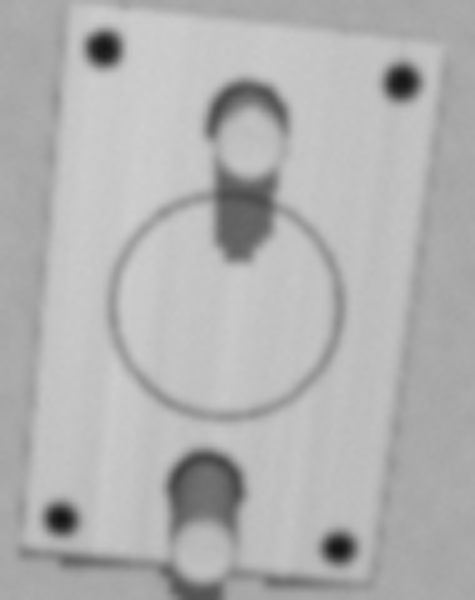

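```bash
cat >> h.py <<'E'
def holes(im,c,guess,z=.01,L=(.054,.094)):
    """holder centre and y-axis angle from the 4 corner holes"""
    d=(im.max(2)<90).astype(np.uint8)
    n,_,st,ce=cv2.connectedComponentsWithStats(d)
    k=[i for i in range(1,n) if 12<st[i,4]<90 and .6<st[i,2]/st[i,3]<1.6]
    W=ray(c,ce[k],z)[:,:2]; W=W[np.hypot(*(W-guess).T)<.085]
    r=cv2.minAreaRect((W*1000).astype(np.float32)); B=cv2.boxPoints(r)/1000
    e=[B[1]-B[0],B[2]-B[1]]; y=max(e,key=np.linalg.norm); y=y*np.sign(y[1])
    return W,B.mean(0),W.mean(0),np.arctan2(y[1],y[0]),r[1]
E
python3 - <<'E'
from h import *
im=cv2.imread("pics/w2.png")[:,:,::-1]; c=cam("wrist")
W,b,m,a,s=holes(im,c,(.607,-.198)); print(W,b,m,np.degrees(a),s)
print("seat",ray(c,(285,200.4),.01),"posts",ray(c,[(289.6,168.2),(280.2,248.6)],.046))
if len(W)==4:
    A=a
    for ang in (a,): 
        robot.gripper_to(.064)
        robot.move_ptp([.5629,-.3655,.12],rot(A)); c=cam("wrist"); im=robot.grab_frame("wrist"); now()
        p,r,_=blob(im,c,(.5629,-.3655),.015); print(p,r)
        robot.move_linear([*p,.0225],.15); robot.gripper_to(.03); now("grip")
        robot.gripper_to(.064); robot.move_linear([*p,.12],.2); now()
        c=cam("wrist"); im=save("wrist","w3.png"); p2,r,_=blob(im,c,p,.015); st=robot.get_state()
        print(p2,r,"tool-frame offset",st["tool_rot"].T@np.r_[p2-st["ee_pos"][:2],0])
E
```

```text
[[ 0.58527723 -0.14995055]
 [ 0.63908617 -0.15616552]
 [ 0.5754077  -0.23980511]
 [ 0.62898866 -0.24582232]] [ 0.6071472  -0.19788806] [ 0.60718994 -0.19793587] 83.59249 (90.39468383789062, 54.16641616821289)
seat [[ 0.60751864 -0.19732895  0.01      ]] posts [[ 0.61114924 -0.16276171  0.046     ]
 [ 0.6033077  -0.23142163  0.046     ]]
 t=3.8 [ 0.5633 -0.3648  0.1201] op 0.0640 gf 0.0 [-0.   0.5  0.7]
[ 0.56278016 -0.36546474] ((562.8223876953125, -365.22918701171875), (40.50460433959961, 37.701133728027344), 83.58737182617188)
grip t=5.2 [ 0.563  -0.3656  0.023 ] op 0.0391 gf 30.0 [-1.1  0.7  5.9]
 t=6.4 [ 0.5624 -0.3653  0.1194] op 0.0642 gf 0.0 [ 0.1 -0.4 -1.5]
[ 0.56320493 -0.36553545] ((562.931884765625, -365.3778076171875), (37.773006439208984, 41.18336486816406), 3.730905771255493) tool-frame offset [-2.11680680e-04  1.08560412e-03 -1.77162034e-06]
```

```bash
cat >> h.py <<'E'
def look(p,A,h,z=.12,name=None,kind="dark"):
    robot.move_ptp([*p,z],rot(A)); robot.pause(.15); c=cam("wrist"); im=robot.grab_frame("wrist")
    if name: cv2.imwrite("pics/"+name,im[:,:,::-1])
    return blob(im,c,p,h,kind)[:2]
def pick(p,A,z,close):
    robot.move_ptp([*p,z+.04],rot(A)); robot.move_linear([*p,z],.12); robot.pause(.1)
    robot.gripper_to(close); now("grip"); z0=robot.get_state()["ee_pos"][2]
    robot.move_linear([*p,.11],.2); return z0
def place(q,A,z0,base,op=.064):
    """z0: TCP height above the object's underside"""
    robot.move_ptp([*q,.11],rot(A)); robot.move_linear([*q,base+z0+.006],.2); robot.pause(.1)
    hit=robot.move_linear([*q,base+z0-.002],.02,None,5.); now("down hit=%s"%hit)
    robot.gripper_to(op); now("open"); robot.move_linear([*q,.12],.2)
E
cat > cfg.py <<'E'
import numpy as np
A=np.radians(83.6); Q=np.array([.6073,-.1975])
E
python3 - <<'E'
from h import *; from cfg import *
p=np.array([.5630,-.3655])
z=pick(p,A,.0225,.03); place(Q,A,z,.010)
p,r=look(Q,A,.015,.15,"w4.png"); now(); print(p,r)
c=cam("wrist"); im=cv2.imread("pics/w4.png")[:,:,::-1]
print(holes(im,c,Q)[1:4]); b=blob(im,c,Q,.035)  # steel 10..25 mm: mid 17.5
print("spacer",b)
p,r=look(np.array([.4507,-.277]),A,.021,.12,"w5.png"); print("mount",p,r); now()
E
python3 - <<'E'
import cv2,numpy as np
a=cv2.imread('pics/w4.png')[130:270,230:350];b=cv2.imread('pics/w5.png')[150:270,230:350]
cv2.imwrite('pics/c3.png',np.hstack([cv2.resize(i,(400,int(i.shape[0]*400/120)),interpolation=cv2.INTER_CUBIC)[:400] for i in (a,b)]))
E
```

```text
grip t=7.9 [ 0.5631 -0.3656  0.0228] op 0.0386 gf 30.0 [-0.5  0.3  4.7]
down hit=True t=10.2 [ 0.6077 -0.1977  0.0323] op 0.0391 gf 30.0 [1.7 0.1 0.8]
open t=10.8 [ 0.607  -0.1975  0.032 ] op 0.0640 gf 0.0 [ 0.6 -0.5  0.1]
 t=11.8 [ 0.6067 -0.1974  0.1488] op 0.0641 gf 0.0 [ 0.3  0.  -0.5]
[ 0.60765259 -0.19960881] ((607.5701904296875, -199.8598175048828), (43.92107009887695, 41.434669494628906), 49.786067962646484)
(array([ 0.60749096, -0.19723813], dtype=float32), array([ 0.60643438, -0.20356438]), np.float32(1.4608722))
spacer (array([ 0.60792038, -0.19725539]), ((607.8406982421875, -197.49813842773438), (42.47426223754883, 40.069915771484375), 49.78681945800781), (264, 180, 44, 49))
mount [ 0.45175305 -0.27839719] ((452.022216796875, -278.1554870605469), (32.41279602050781, 28.07878303527832), 83.69867706298828)
 t=12.8 [ 0.4516 -0.2764  0.12  ] op 0.0639 gf 0.0 [ 0.1 -0.4 -1. ]
```

View pics/c3.png

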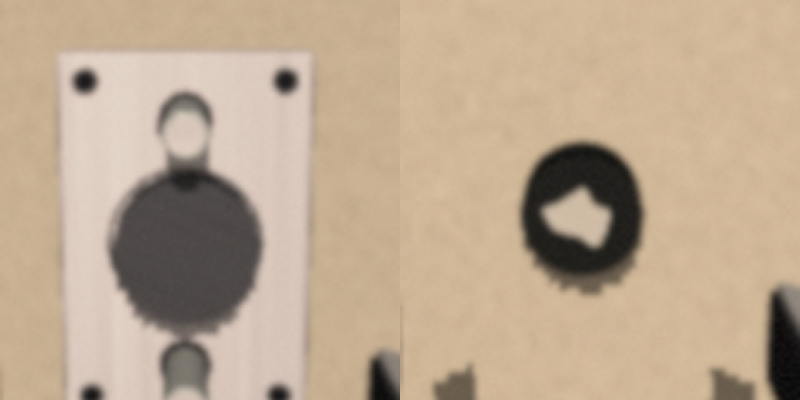

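```bash
python3 - <<'E'
from h import *; from cfg import *
p=ray(cam("wrist"),(284.3,214.8),.021)[0][:2]; print("top-face",p); p=(p+[.45175,-.2784])/2
z=pick(p,A,.023,.02); place(Q,A,z,.025,.06)
robot.move_ptp([*Q,.15],rot(A)); robot.pause(.2); c=cam("wrist"); im=save("wrist","w6.png"); now()
print("proj seat ctr at .046 & posts",proj(c,[[*Q,.046],[*Q,.035]]))
b=blob(im,c,Q,.07); print("mount mid-plane .035",b)
i=im[130:270,230:350,::-1]; j=save("side","s6.png")[140:240,220:340,::-1]
cv2.imwrite("pics/c4.png",np.hstack([cv2.resize(i,(400,467),interpolation=2)[:400],cv2.resize(j,(400,333),interpolation=2)[:400] if 0 else cv2.resize(j,(400,400),interpolation=2)]))
E
```

```text
top-face [ 0.4518468  -0.27710899]
grip t=14.3 [ 0.4518 -0.2778  0.023 ] op 0.0297 gf 30.0 [-1.5  0.1  1.5]
down hit=True t=16.5 [ 0.6072 -0.1975  0.0473] op 0.0297 gf 30.0 [-0.   0.  -0.2]
open t=17.2 [ 0.6072 -0.1976  0.0474] op 0.0600 gf 0.0 [ 0.4  0.2 -0.2]
 t=18.2 [ 0.6068 -0.1974  0.149 ] op 0.0603 gf 0.0 [-0.4  0.7 -0.1]
proj seat ctr at .046 & posts [[284.8886602  212.90021695]
 [284.88011303 209.64599706]]
mount mid-plane .035 (array([ 0.60791841, -0.19611879]), ((607.4537963867188, -197.0384521484375), (50.4443473815918, 36.062984466552734), 83.65697479248047), (264, 180, 43, 58))
```

View pics/c4.png

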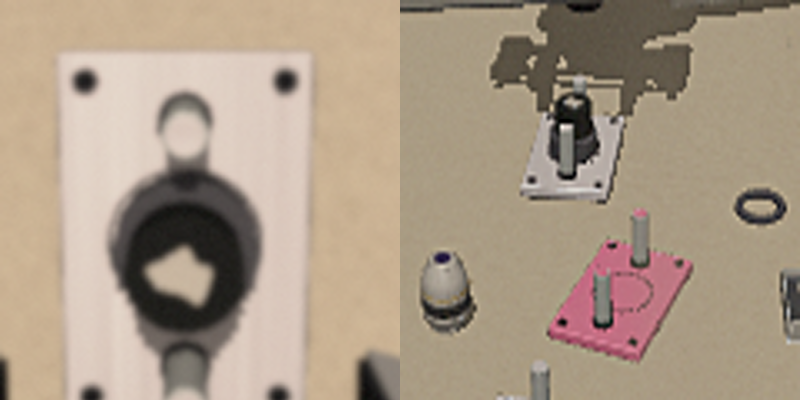

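```bash
python3 - <<'E'
from h import *; from cfg import *
im=cv2.imread("pics/w6.png").astype(int); g=im.mean(2)
print("col285±2 rows178-246",g[178:247,283:288].mean(1).round().astype(int))
print("row 210",g[209:212,258:316].mean(0).round().astype(int))
c=cam("wrist"); t=np.linspace(0,2*np.pi,73)
for z in(.025,.046):
    P=proj(c,np.c_[Q[0]+.0152*np.cos(t),Q[1]+.0152*np.sin(t),0*t+z]); print(z,P.min(0),P.max(0))
s=cam("side"); P=proj(s,[[*Q,.046],[*Q,.025],[*Q,.01]]);print(P)
u=np.array([np.cos(A),np.sin(A)])
print("posts side",proj(s,[[*(Q+.035*u),.046],[*(Q-.035*u),.046]]))
i=cv2.imread("pics/s6.png")[150:200,265:315]
j=im[165:250,245:330].astype(np.uint8)
f=lambda k:cv2.resize(np.clip((k/255.)**.5*255,0,255).astype(np.uint8),(400,400),interpolation=2)
cv2.imwrite("pics/c5.png",np.hstack([f(i),f(j)]))
E
```

```text
col285±2 rows178-246 [117  97  78  56  40  36  36  41  48  60  70  64  50  33  22  22  26  29
  30  31  31  31  30  29  38  65 108 142 163 172 176 179 180 181 181 181
 181 181 179 168 144 109  72  47  34  30  29  29  29  30  38  58  77  81
  65  47  58  83 104 114 118 118 118 119 119 119 120 132 156]
row 210 [208 207 207 204 190 156 110  79  64  49  35  31  30  33  47  82 120 149
 164 171 175 178 179 180 181 181 181 180 180 178 173 164 155 145 127  95
  58  35  30  28  29  29  30  33  40  57  70  79 102 143 181 200 204 203
 202 202 201 202]
0.025 [267.52296249 189.99947994] [301.69912147 223.21365193]
0.046 [266.25627773 194.80371297] [302.98090612 230.33503103]
[[271.71189618 164.94543546]
 [271.92748762 171.83448005]
 [272.0794735  176.68044572]]
posts side [[269.65209073 171.17304848]
 [273.67604719 159.01001289]]
```

View pics/c5.png

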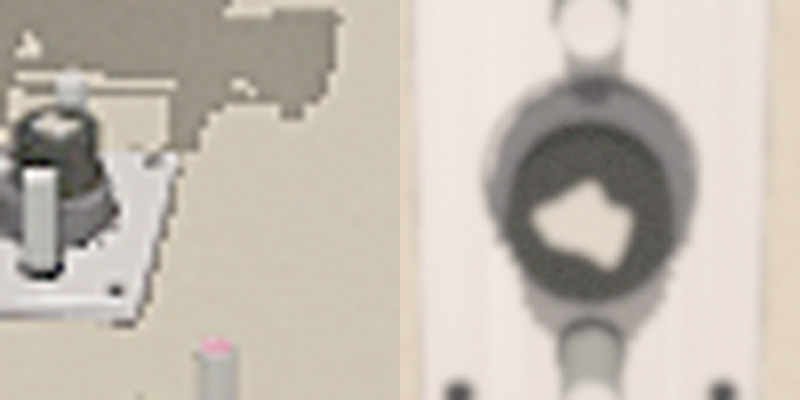

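```bash
python3 - <<'E'
from h import *; from cfg import *
robot.move_ptp([.621,.148,.15],rot(np.pi/2)); robot.pause(.2); c=cam("wrist"); im=save("wrist","w7.png"); now()
W,b,m,a,s=holes(im,c,(.621,.148)); print(W,b,m,np.degrees(a),s)
b2=blob(im,c,(.621,.148),.01,"white"); print(b2)
robot.move_ptp([.454,.2,.17],rot(np.pi/2)); robot.pause(.2); c=cam("wrist"); im=save("wrist","w8.png"); now()
for n,g,h in(("s12",(.452,.257),.012),("s8",(.456,.143),.008)): print(n,blob(im,c,g,h))
a=cv2.imread("pics/w7.png"); b=cv2.imread("pics/w8.png")
cv2.imwrite("pics/c6.png",np.hstack([cv2.resize(a[90:290,200:370],(400,471),interpolation=2),cv2.resize(b,(400,300))[:, :] if 0 else cv2.resize(b[60:300,180:384],(400,471),interpolation=2)]))
E
```

```text
t=19.8 [0.6212 0.147  0.15  ] op 0.0601 gf 0.0 [ 0.1 -0.4 -0.9]
[[0.60193622 0.21373542]
 [0.65547435 0.20697755]
 [0.58711674 0.09383992]
 [0.6412477  0.08738066]] [0.6213392 0.1505882] [0.62144375 0.15048339] 83.19525 (120.80683135986328, 54.51493835449219)
(array([0.62165968, 0.14893658]), ((621.4473876953125, 148.31076049804688), (141.0326385498047, 71.40178680419922), 83.27627563476562), (242, 120, 90, 150))
 t=20.8 [0.4545 0.1998 0.1697] op 0.0603 gf 0.0 [-0.4 -0.7  0.5]
s12 (array([0.4509648, 0.2606676]), ((450.81756591796875, 260.9305419921875), (37.805294036865234, 36.67906188964844), 89.9648666381836), (261, 115, 39, 41))
s8 (array([0.45415977, 0.14378262]), ((454.0726318359375, 144.09312438964844), (36.95698165893555, 34.88816833496094), 89.97340393066406), (267, 232, 34, 34))
```

View pics/c6.png

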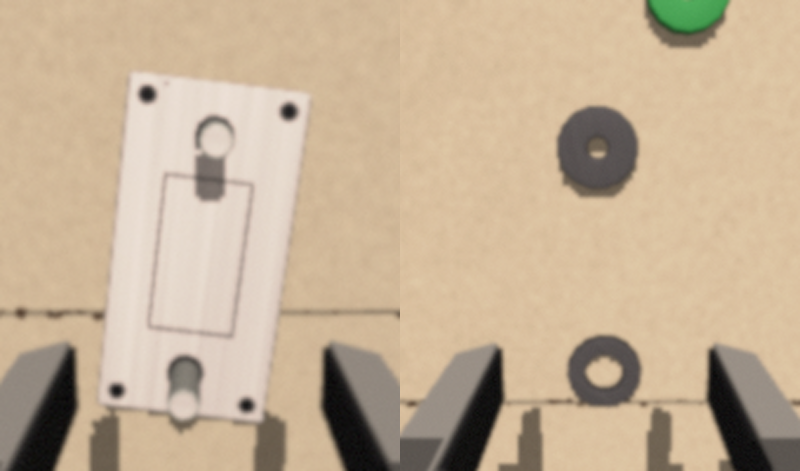

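```bash
cat >> cfg.py <<'E'
AL=np.radians(83.2); QL=np.array([.6214,.1507])
E
python3 - <<'E'
from h import *; from cfg import *
K,d,R,t=cam("wrist"); o=-R.T@t+np.array([.6212-.4545,.147-.1998,.15-.1697])
s=ray((K,d,R,-R@o),(284.8,198.1),.01)[0]; print("seat",s)
QL=(QL+s[:2])/2 if np.hypot(*(s[:2]-QL))<.003 else QL; print(QL)
open("cfg.py","a").write("QL=np.array([%.5f,%.5f])\n"%tuple(QL))
p,r=look(np.array([.451,.2605]),AL,.012,.12,"w9.png"); print(p,r)
z=pick(p,AL,.022,.03); place(QL,AL,z,.010)
robot.move_ptp([*QL,.15],rot(AL)); robot.pause(.2); c=cam("wrist"); im=save("wrist","w10.png"); now()
print("spacer",blob(im,c,QL,.032)[:2]); print(holes(im,c,QL)[:4])
E
```

```text
seat [0.6219218  0.15136075 0.01      ]
[0.6216609  0.15103038]
[0.4509835  0.26046197] ((450.69683837890625, 260.7137145996094), (38.99833679199219, 37.093406677246094), 83.16602325439453)
grip t=22.8 [0.4512 0.2605 0.0223] op 0.0391 gf 30.0 [-1.3 -1.6  5.9]
down hit=True t=25.2 [0.6221 0.1511 0.0319] op 0.0393 gf 30.0 [1.8 0.2 2.1]
open t=25.8 [0.6215 0.1509 0.0316] op 0.0638 gf 0.0 [-0.2  0.1 -0.3]
 t=26.9 [0.6212 0.1508 0.1489] op 0.0642 gf 0.0 [0.5 0.  0.4]
spacer (array([0.62225485, 0.15067357]), ((622.2487182617188, 150.74447631835938), (39.45540237426758, 37.54172897338867), 83.24894714355469))
(array([[0.60196496, 0.2135423 ],
       [0.65557872, 0.2069575 ],
       [0.58649686, 0.09367651],
       [0.64088554, 0.08725509]]), array([0.62103796, 0.15031889], dtype=float32), array([0.62123152, 0.15035785]), np.float32(1.4486593))
```

```bash
python3 - <<'E'
from h import *; from cfg import *
p,r=look(np.array([.4542,.1438]),AL,.008,.12); print(p,r)
z=pick(p,AL,.0215,.03); place(QL,AL,z,.022)
robot.move_ptp([*QL,.15],rot(AL)); robot.pause(.2); c=cam("wrist"); im=save("wrist","w11.png"); now()
print("stack",blob(im,c,QL,.04)[:2])
p,r=look(np.array([.435,-.01]),np.pi/2,.016,.12,"w12.png"); print("tray",p,r); now()
a=cv2.imread("pics/w11.png"); b=cv2.imread("pics/w12.png")
cv2.imwrite("pics/c7.png",np.hstack([cv2.resize(k[90:290,200:370],(400,471),interpolation=2) for k in(a,b)]))
E
```

```text
[0.45423868 0.14364387] ((454.2779846191406, 143.77682495117188), (37.48197937011719, 36.47804641723633), 83.19816589355469)
grip t=29.3 [0.4544 0.1437 0.0217] op 0.0388 gf 30.0 [-1.  -0.6  5.9]
down hit=True t=31.5 [0.6221 0.1511 0.0435] op 0.0387 gf 30.0 [-0.1 -0.2  5.7]
open t=32.1 [0.6216 0.1509 0.043 ] op 0.0637 gf 0.0 [ 0.5  0.3 -0.6]
 t=33.1 [0.6212 0.1509 0.149 ] op 0.0638 gf 0.0 [ 0.4 -0.   0.1]
stack (array([0.62226059, 0.15008026]), ((622.2175903320312, 150.2366485595703), (41.808624267578125, 37.19656753540039), 83.24747467041016))
tray [ 0.43452162 -0.01257723] ((434.5304870605469, -12.666410446166992), (25.387617111206055, 52.36975860595703), 0.6316569447517395)
 t=34.3 [ 0.4358 -0.0092  0.12  ] op 0.0638 gf 0.0 [-0.6 -0.8  0.5]
```

View pics/c7.png

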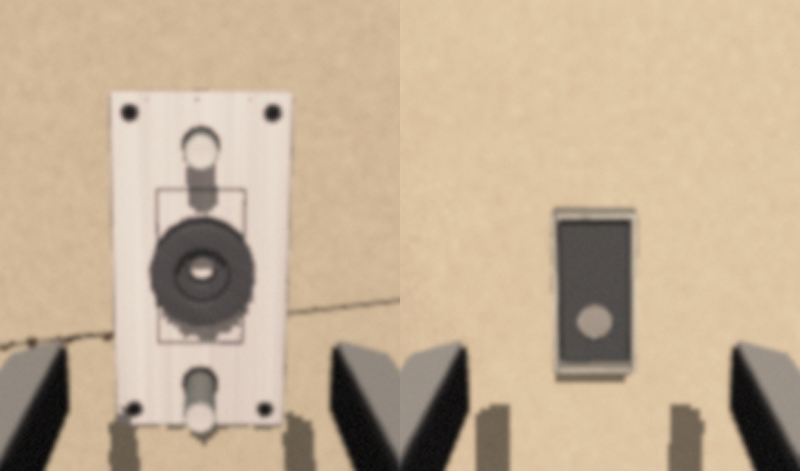

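```bash
python3 - <<'E'
from h import *; from cfg import *
g=cv2.imread("pics/w12.png").astype(int); c=cam("wrist")
print("rows172-188",g[172:189,278:288].mean(1).round().astype(int).tolist())
print("rows240-256",g[240:257,278:288].mean(1).round().astype(int).tolist())
for x,y in((.4345,-.0126),(.4345,-.0111)):
  for z in(0,.016): print(x,y,z,proj(c,[[x-.015,y+.029,z],[x+.015,y+.029,z],[x-.015,y-.029,z],[x+.015,y-.029,z]]).round(1).tolist())
E
```

```text
rows172-188 [[164, 198, 222], [165, 199, 222], [165, 198, 222], [165, 198, 222], [162, 194, 218], [151, 180, 202], [134, 156, 173], [125, 141, 154], [134, 149, 161], [145, 160, 173], [131, 145, 156], [91, 101, 108], [59, 62, 66], [59, 62, 64], [70, 73, 77], [75, 78, 82], [75, 78, 82]]
rows240-256 [[75, 77, 80], [74, 76, 80], [77, 81, 86], [89, 97, 105], [106, 118, 127], [122, 136, 147], [141, 158, 170], [144, 161, 175], [121, 138, 151], [95, 112, 124], [87, 104, 117], [100, 121, 137], [130, 157, 178], [154, 186, 210], [162, 196, 220], [163, 197, 221], [163, 197, 221]]
0.4345 -0.0126 0 [[265.0, 178.8], [300.0, 178.9], [265.8, 242.7], [299.1, 242.8]]
0.4345 -0.0126 0.016 [[263.9, 181.9], [300.9, 181.9], [264.8, 249.1], [300.0, 249.1]]
0.4345 -0.0111 0 [[265.0, 177.1], [300.0, 177.2], [265.8, 241.1], [299.1, 241.2]]
0.4345 -0.0111 0.016 [[263.9, 180.0], [300.9, 180.1], [264.8, 247.4], [300.0, 247.5]]
```

```bash
python3 - <<'E'
from h import *; from cfg import *
p=np.array([.4345,-.0117])
z=pick(p,np.radians(90.6),.023,.02); place(QL,AL,z,.030,.056)
robot.move_ptp([*QL,.15],rot(AL)); robot.pause(.2); c=cam("wrist"); im=save("wrist","w13.png"); now()
u=np.array([np.cos(AL),np.sin(AL)]); v=np.array([u[1],-u[0]])
for zz in(.03,.046): print(zz,proj(c,[[*(QL+a*.029*u+b*.015*v),zz] for a,b in((1,-1),(1,1),(-1,-1),(-1,1))]).round(1).tolist())
g=im.astype(int); print([(r,int(x)) for r,x in zip(range(160,262),g[160:262,275:282].mean((1,2)))])
print([(r,int(x)) for r,x in zip(range(258,312),g[200:206,258:312].mean((0,2)))])
s=save("side","s13.png")
cv2.imwrite("pics/c8.png",np.hstack([cv2.resize(im[110:290,200:370,::-1],(400,424),interpolation=2),cv2.resize(s[215:295,220:296,::-1],(400,424),interpolation=2)]))
E
```

```text
grip t=35.8 [ 0.4345 -0.0117  0.023 ] op 0.0300 gf 30.0 [0.9 0.6 3.1]
down hit=True t=38.3 [0.622 0.151 0.053] op 0.0302 gf 30.0 [-1.3  0.1  7.1]
open t=38.9 [0.6216 0.1509 0.0524] op 0.0560 gf 0.0 [-0.1 -0.4  0.2]
 t=39.9 [0.6212 0.1509 0.149 ] op 0.0558 gf 0.0 [-1.1 -0.6 -0.3]
0.03 [[267.2, 174.7], [302.4, 174.7], [268.0, 239.2], [301.5, 239.2]]
0.046 [[266.2, 177.5], [303.4, 177.6], [267.0, 245.4], [302.4, 245.5]]
[(160, 197), (161, 185), (162, 177), (163, 176), (164, 175), (165, 175), (166, 175), (167, 176), (168, 175), (169, 165), (170, 157), (171, 169), (172, 184), (173, 185), (174, 172), (175, 149), (176, 137), (177, 150), (178, 153), (179, 123), (180, 79), (181, 63), (182, 69), (183, 73), (184, 74), (185, 74), (186, 75), (187, 74), (188, 74), (189, 74), (190, 74), (191, 74), (192, 74), (193, 74), (194, 75), (195, 74), (196, 74), (197, 74), (198, 75), (199, 74), (200, 75), (201, 75), (202, 74), (203, 74), (204, 74), (205, 74), (206, 73), (207, 74), (208, 73), (209, 73), (210, 74), (211, 74), (212, 74), (213, 74), (214, 73), (215, 74), (216, 75), (217, 80), (218, 87), (219, 95)
[... 399 characters left out ...]
), (255, 151), (256, 157), (257, 162), (258, 165), (259, 164), (260, 164), (261, 168)]
[(258, 224), (259, 224), (260, 221), (261, 217), (262, 202), (263, 165), (264, 118), (265, 89), (266, 93), (267, 125), (268, 154), (269, 147), (270, 106), (271, 73), (272, 69), (273, 73), (274, 73), (275, 74), (276, 74), (277, 74), (278, 74), (279, 75), (280, 74), (281, 74), (282, 74), (283, 74), (284, 74), (285, 74), (286, 73), (287, 73), (288, 74), (289, 74), (290, 74), (291, 73), (292, 74), (293, 74), (294, 74), (295, 73), (296, 74), (297, 74), (298, 72), (299, 68), (300, 72), (301, 97), (302, 130), (303, 138), (304, 111), (305, 86), (306, 90), (307, 124), (308, 170), (309, 204), (310, 215), (311, 216)]
```

View pics/c8.png

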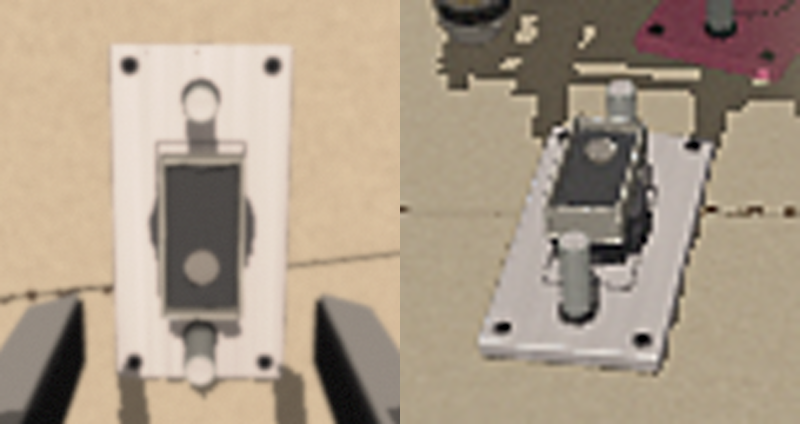

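```bash
python3 - <<'E'
from h import *
robot.move_linear([.55,.1,.22],.2); now(); print(robot.sign_off())
E
```

```text
t=40.6 [0.5503 0.1002 0.2196] op 0.0560 gf 0.0 [-0.1  0.8  0.7]
the job is handed in; nothing more can be done
None
```

I handed the job in at about 41 s of robot time: the mount sits on the 15 mm spacer in the short holder and the tray on the 12 mm and 8 mm spacers in the long one. In the pictures everything came out centred to within about 1 mm, the top heights follow from the spacer sizes rather than being measured, and the 5 mm spacer, both look-alikes, the objective and the vial were never touched.

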